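# Press a demo module's panel home with the sprung bench press

### The arm

A 6-joint arm with a two-finger parallel gripper is mounted at the origin on the work surface. World frame = base frame: x ahead of the robot, y to its left, z up, the work surface at z = 0. Lengths are in m, angles in degrees, forces in N, time in s.
With the tool pointing down it reaches from about 0.3 to 0.75 m from the base axis. Payload 8.5 kg.
Tool frame: the origin (TCP) lies midway between the tips of the shut fingers; the grasp point (between the pads) lies 19 mm behind it; z points along the fingers, y is the line along which they close (so a half turn about z gives the same grasp; the last joint's range is limited). The gripper opens to 85 mm and grips with 20 to 120 N. Pads are 22 mm wide; open, the fingers measure 114 mm over their backs; the gripper's body (76 mm by 85 mm) begins 54 mm behind the grasp point. The pads swing forward as they close: fully open they stand 13 mm farther back than shut.
Start: joints at [52.408, 21.807, 74.336, -0, 83.858, -12.336], TCP at [0.235, 0.497, 0.231] pointing down, gripper open.
Joint ranges: [-178.18, 178.18], [-50.72, 133.34], [12.68, 142.11], [-81.47, 261.47], [9.98, 163.14], [-165.26, 165.26]. Speed limits (degrees/s): [136.94, 136.94, 180, 180, 180, 180].

### API

Orientations are given as a 3x3 rotation matrix whose columns are the frame's x, y, z axes.
In Python, from rig import observe, optics, order, spotter gives the robot as it stands.
- The arm moves only by the tool move_arm, never from a script. Its argument "series" is text: rows parted by semicolons, each of 5 numbers parted by spaces: the shift along the tool's x, y, z in cm, then the turn about the tool's z in degrees, then the opening, from -1 (shut) to 1 (fully open). A call has 1 to 8 rows; each row is the pose to reach, as a shift and turn from the pose commanded when the call began, along the tool's axes at that moment; what a row does not reach only later rows make up. A row lasts 1/8 s, in which the tool goes at most 62.5 mm and 10.7 degrees, less where a joint would pass 70% of its speed; a pose out of reach is approached as far as the arm can. A call with a gripper value outside its range is refused whole. The fingers move at their own pace and stop on an object; "force" is the grip in N (left out, the last holds). Time passes only in rows, so rows that repeat a pose let the fingers close. It gives the time, the measured TCP pose, the force, the opening and the grip force at its end, in the units of the state.
- observe(): the state, without advancing time (a new reading comes with each control period).
- optics.get_image(name): name is "scene" or "top"; returns a dict with "pixels" (384x512x3 uint8, blue, green, red), "camera_matrix" (3x3 intrinsics, pixels), "rvec" (rotation vector, rad) and "tvec" (3), from world to camera coordinates, as OpenCV has them. Camera axes: x right, y down, z forward; pixel columns grow to the right and rows downward; lengths in m; the calibration is good to about 2 mm. A picture is of the moment at which its call begins. There is no depth.
- order.close_job(): hands the job in; it is judged then, once.
Trained networks look in the newest picture that a camera, given by its name, has taken for a name from the list of things; names that differ only in an ending like _2 or _b are one class to them, and where a whole thing is asked for, a point or a joint stands for the part that bears it (a point fixed in the world has none). Each returns a list of dicts, best first, with "score" (0 to 1); they miss things now and then, are a little off and sometimes report something else, mostly with a low value. They report only what shows in the picture. A call takes as long as a camera call.
- spotter.find_in(thing, camera): "point" ([x, y, z] in m, in world coordinates, good to about 4 mm: the middle of the surface that is visible of it).
- spotter.cut_out(thing, camera): "pixels" (384x512 bool, what is visible of it).
- spotter.mark_of(thing, camera): "point" ([x, y, z] in m, in world coordinates, good to about 4 mm: a listed point, or the origin of a listed thing).
The state is a dict: "time_s": time; "q": joint angles; "qvel": joint speeds; "joint_efforts": joint torques, N m; "position": TCP position; "tool_rot": TCP orientation; "ft_force": force on the tool from outside, world axes, zero at the start; "wrist_torque": the same for the moment, N m; "grip_width": finger opening in m; "gripper_force": force on a finger pad.
Only numpy, scipy, OpenCV 4.12 (cv2) and the standard library are available. Lean on these libraries where they do the work, as an engineer would, in place of code of your own. Each camera call takes 0.05 s, during which the arm holds its last target. There are 200 camera calls.

### The job

Slide the wooden demonstration module whose black panel still stands proud into the nest of the blue bench press, against the back stop. Then pull the red crossbar of the sprung lever towards the robot until the ram has pressed the panel fully home with a firm but not crushing force, hold it there for half a second, and ease the lever slowly all the way back before letting go. Press the panel only with the ram, and leave everything else on the bench where it is.

Things in the scene. Friction and masses are not known exactly. Their poses are not given: they have to be found in the camera images.
- press: Blue bench press, fixed to the bench. Origin: centre of the nest on the bench top (z = 0), straight below the ram. +x points from the open loading mouth to the back stop and column, y across, z up. The module slides on the bench top itself. The back stop's face is at x = +50 mm, 30 mm high. The column behind it (x 80 to 130 mm, 90 mm wide) is 215 mm high.
- mouth (a point): Middle of the nest's loading mouth on the bench, at x = -96 mm in the press frame. Flared steel guides 20 mm high narrow from about 148 mm apart here to 127 mm apart at x = -55 mm, and run on straight to x = +65 mm. The module slides in between them along press +x.
- head (a point): Lower front edge of the press's overhanging head, in the press frame x = -22 mm, z = 115 mm. The head is 70 mm wide in y, 60 mm high and runs back to the column. A gripper that pushes the module home should lean back towards the robot to clear it.
- lever_pivot (a point): Centre of the lever's hinge: in the press frame x = -15 mm, y = 0, z = 150 mm. The hinge axis is the press's y axis. The ram's top sticks up between the lever's arms to z = 210 mm at x = 0.
- crossbar (a point): Middle of the lever's red crossbar, a round bar 18 mm thick, 150 mm long along press y, 170 mm from the pivot; 96 mm of it are free between two thin arms (12 mm thick, at y = +-54 mm). In the press frame x = -15 + 170 sin(0.45 - q), z = 150 + 170 cos(0.45 - q) mm, q = joint lever. Can be hooked from behind (+x side) with fingers pointing down.
- lever (a joint): Lever angle in rad: 0 at rest, leaning 0.45 rad away from the robot; grows as the crossbar is pulled to press -x; end stop 1.1. Let go, it snaps back at 2 rad/s. The ram goes down 38 mm per rad. Empty stroke takes about 1 N at 0 and 6 N at 0.9 rad, at the crossbar and square to the lever; each further newton there gives about 4.5 N at the ram.
- pad: Black rubber pad 46 x 56 mm under the ram, sprung in the ram by several mm. Origin: centre of its pressing underside; z up. It hangs on an adjusting screw, so its height at rest, 56 to 68 mm above the bench, and the lever angle at which it meets the panel differ each time.
- module: The module to press, loose, 0.6 to 0.9 kg: pale wooden frame 100 mm (x) x 120 mm (y) x 42 mm high, too wide to grasp. Origin: centre of its underside. It starts in front of the press mouth (170 to 188 mm before the nest's centre), turned up to 0.3 rad from the press's axes and up to 30 mm off its centre line.
- panel: The module's black panel, 84 x 104 mm, with four green terminals 14 mm tall near its corners, outside the pad's area. Origin: centre of its top face. Proud, it is 48 mm above the module's underside; fully home, 42 mm, flush with the frame. Its tight fit needs about 24 N to move.
- done_module: A finished module of the same make, its panel already flush: 100 x 120 x 42 mm, loose. Origin: centre of its underside. Leave it alone.
- multimeter: Black hand multimeter lying flat, 150 x 75 x 32 mm, loose. Origin: centre of its underside. Leave it alone.
- breakout: Ivory box with red and blue terminals, 130 x 170 x 47 mm, loose. Origin: centre of its underside. Leave it alone.
- screwdriver: Screwdriver with a yellow handle, lying on the bench, loose. Leave it alone.

How it is judged (in metres and radians):
On the way, in this order (a step that is already met when the one before it is completed fails the run):
1. The module lies flat on the bench in the press's nest, within 5 mm of the nest's centre and squared to it within 0.06 rad, its panel still proud and the lever still at rest (x of module in the frame of press between -0.005 and 0.005 m and y of module in the frame of press between -0.005 and 0.005 m and angle between the x axis of module and the x axis of press, either way round below 0.06 rad and height (world z) of module below 0.006 m and z of panel in the frame of module above 0.046 m and value of joint lever below 0.1 rad), for 0.2 s.
2. The ram's pad presses on the module's panel with 35 to 80 N for half a second, the panel fully home (within 1.2 mm of flush), the module still in the nest (x of module in the frame of press between -0.005 and 0.005 m and y of module in the frame of press between -0.005 and 0.005 m and angle between the x axis of module and the x axis of press, either way round below 0.06 rad and height (world z) of module below 0.006 m and contact force between pad and panel between 35 and 80 N and z of panel in the frame of module below 0.0432 m), for 0.5 s.
3. The lever is eased back to rest (below 0.08 rad) (value of joint lever below 0.08 rad), for 0.2 s.
At the end, for the whole second after the job is handed in: The module lies still in the nest (within 5 mm and 0.06 rad), its panel home within 1.2 mm of flush, the lever back at rest (below 0.08 rad) and let go, and the finished module, multimeter, ivory box and screwdriver within 15 mm of where they were (x of module in the frame of press between -0.005 and 0.005 m and y of module in the frame of press between -0.005 and 0.005 m and angle between the x axis of module and the x axis of press, either way round below 0.06 rad and height (world z) of module below 0.006 m and z of panel in the frame of module below 0.0432 m and value of joint lever below 0.08 rad and linear speed of module below 0.02 m/s and distance of each of done_module, multimeter, breakout, screwdriver from where it was at the start of the episode below 0.015 m); the robot touches nothing.
It fails at once if The ram presses the module with more than 80 N (the panel cracks) (contact force between pad and panel above 80 N).
It fails at once if The lever springs back faster than 0.8 rad/s (velocity of joint lever below -0.8 rad/s).
It fails at once if The fingers press on the panel with more than 8 N (contact force between the fingers and panel above 8 N).
It fails at once if The finished module, the multimeter, the ivory box or the screwdriver is moved by more than 15 mm (distance of any of done_module, multimeter, breakout, screwdriver from where it was at the start of the episode above 0.015 m).
It also fails if it takes over 72 s, if anything falls off the work surface, if the arm or the gripper's body presses on something with over 40 N, if the wrist force passes 120 N, or if a joint passes its speed limit or range.

## Working session

There is one attempt and no reset: what is moved stays moved. The work goes in short steps, Python scripts to look and compute and a tool call to move; the robot and the scene stay as the last step left them, time stands still between calls to the robot, and variables do not carry over. Pictures are saved under pics/ and viewed, at most 10 in all, crops included, and the job is handed in when it is done.

Besides the shell and the picture viewer there is one more tool, called after "Request:" in YAML: its name, and indented under it one key for each argument. move_arm: Moves the arm, as the interface text tells. Its arguments: {"type":"object","properties":{"series":{"type":"string"},"force":{"type":"number"}},"required":["series"]}

```bash
mkdir -p pics; ls
python3 - <<'E'
from rig import observe, optics, order, spotter
import cv2,numpy as np
s=observe(); print(s['time_s'],s['position'],s['tool_rot'])
for c in ('scene','top'):
    im=optics.get_image(c); cv2.imwrite(f'pics/{c}0.png',im['pixels']); print(c,im['camera_matrix'],im['rvec'],im['tvec'])
    for t in ('press','mouth','head','lever_pivot','crossbar','module','panel','done_module','pad','multimeter','breakout','screwdriver'):
        r=spotter.mark_of(t,c); print(c,t,[(round(d['score'],2),np.round(d['point'],3).tolist()) for d in r[:3]])
print(observe()['time_s'])
E
```

```text
pics
0.0 [0.23449184 0.49718876 0.23070112] [[-9.04392208e-01  4.26701214e-01 -8.98588042e-04]
 [ 4.26702043e-01  9.04391515e-01 -1.16400243e-03]
 [ 3.15994148e-04 -1.43614409e-03 -9.99998919e-01]]
scene [[358.85898541   0.         259.94132889]
 [  0.         358.85898541 189.47597391]
 [  0.           0.           1.        ]] [ 0.86915697  2.69703182 -0.82833519] [ 0.44065108 -0.1376973   1.55361916]
scene press [(0.67, [0.616, -0.026, 0.0])]
scene mouth [(0.8, [0.521, -0.017, -0.003])]
scene head [(0.96, [0.592, -0.026, 0.116])]
scene lever_pivot [(0.97, [0.603, -0.022, 0.148])]
scene crossbar [(0.59, [0.677, -0.038, 0.303])]
scene module [(0.66, [0.45, 0.016, 0.0])]
scene panel [(0.75, [0.445, 0.019, 0.05])]
scene done_module [(0.65, [0.613, 0.382, 0.006])]
scene pad [(0.41, [0.613, -0.025, 0.065])]
scene multimeter [(0.79, [0.423, -0.368, 0.002])]
scene breakout [(0.85, [0.637, -0.412, 0.002])]
scene screwdriver [(0.72, [0.372, 0.4, 0.001]), (0.71, [0.601, -0.026, 0.147]), (0.21, [0.64, -0.412, 0.002])]
top [[416.54982827   0.         253.57369151]
 [  0.         416.54982827 194.93984623]
 [  0.           0.           1.        ]] [ 2.12954448 -2.16082047  0.15499898] [0.0018542  0.55709973 1.28100682]
top press [(0.55, [0.616, -0.028, 0.004])]
top mouth []
top head [(0.68, [0.594, -0.022, 0.115])]
top lever_pivot [(0.88, [0.601, -0.026, 0.146])]
top crossbar [(0.59, [0.677, -0.039, 0.305])]
top module [(0.67, [0.45, 0.018, -0.002])]
top panel [(0.85, [0.451, 0.021, 0.05])]
top done_module [(0.96, [0.613, 0.382, -0.001])]
top pad [(0.48, [0.617, -0.029, 0.064]), (0.36, [0.638, -0.411, -0.002])]
top multimeter [(0.92, [0.416, -0.368, -0.001])]
top breakout [(0.63, [0.637, -0.412, -0.001])]
top screwdriver [(0.82, [0.37, 0.404, -0.001])]
1.3
```

Run:
```python
import cv2,numpy as np
a=cv2.imread('pics/top0.png')
cv2.imwrite('pics/top0c.png',cv2.resize(a,(800,600),interpolation=cv2.INTER_CUBIC))
from rig import spotter
m=spotter.cut_out('module','top')[0]['pixels']
ys,xs=np.nonzero(m);print(xs.min(),xs.max(),ys.min(),ys.max(),m.sum(), cv2.minAreaRect(np.c_[xs,ys].astype(np.float32)))
```

```text
227 265 212 246 1247 ((245.90953063964844, 228.967529296875), (33.12173843383789, 38.43977355957031), 87.95458984375)
```

View pics/top0c.png

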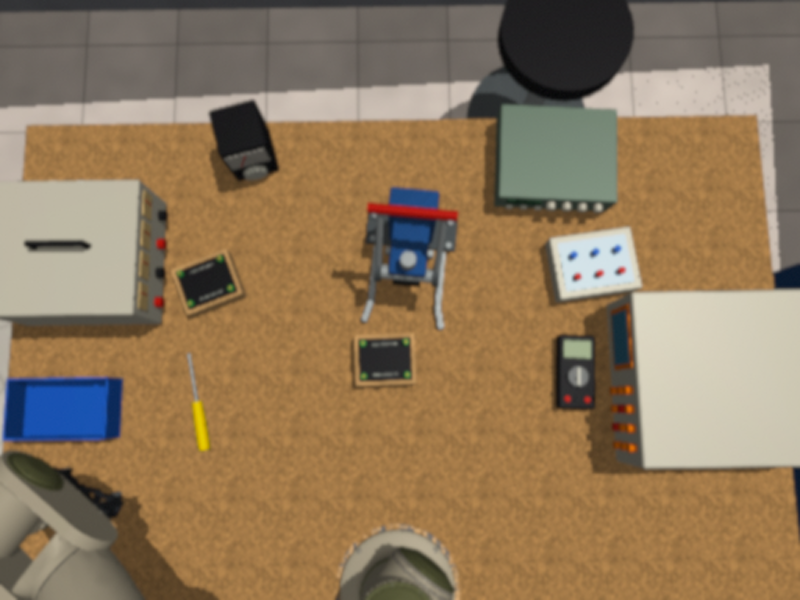

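View pics/scene0.png

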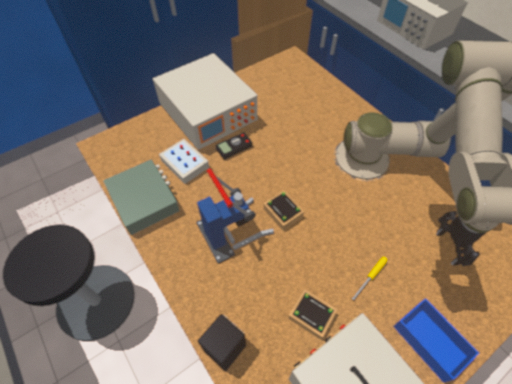

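```bash
cat > h.py <<'E'
import cv2,numpy as np
from rig import observe, optics, order, spotter
from scipy.optimize import minimize
def cam(c):
    im=optics.get_image(c); return im
def ray(im,uv,z):
    R=cv2.Rodrigues(im['rvec'])[0]; t=np.array(im['tvec']).ravel()
    uv=np.atleast_2d(uv).astype(float)
    d=np.c_[uv,np.ones(len(uv))]@np.linalg.inv(im['camera_matrix']).T@R
    o=-R.T@t
    return o+d*((z-o[2])/d[:,2])[:,None]
def proj(im,P): return cv2.projectPoints(np.array(P,float),np.array(im['rvec'],float),np.array(im['tvec'],float),im['camera_matrix'],None)[0][:,0]
def red(im):
    h=cv2.cvtColor(im['pixels'],cv2.COLOR_BGR2HSV)
    m=(((h[...,0]<6)|(h[...,0]>174))&(h[...,1]>170)&(h[...,2]>90)).astype(np.uint8)
    n,l,s,c=cv2.connectedComponentsWithStats(m); k=1+np.argmax(s[1:,4]); return l==k,s[k]
def box(p,yaw,h=.042):
    c,s=np.cos(yaw),np.sin(yaw)
    return [[p[0]+c*x-s*y,p[1]+s*x+c*y,z] for x in(-.05,.05) for y in(-.06,.06) for z in(0,h)]
def fit(ims,masks,p0):
    S=8
    def cost(v):
        e=0
        for im,m in zip(ims,masks):
            q=cv2.convexHull(proj(im,box(v[:2],v[2])).astype(np.float32))[:,0]
            b=np.zeros((384*4,512*4),np.uint8); cv2.fillConvexPoly(b,np.round((q*4+1.5)*16).astype(np.int32),1,shift=4)
            f=cv2.resize(b.astype(np.float32),(512,384),interpolation=cv2.INTER_AREA); e+=np.abs(f-m).sum()
        return e
    best=None
    for a in(-.25,-.1,0,.1,.25):
        r=minimize(cost,[p0[0],p0[1],a],method='Nelder-Mead',options=dict(initial_simplex=[[p0[0],p0[1],a],[p0[0]+.008,p0[1],a],[p0[0],p0[1]+.008,a],[p0[0],p0[1],a+.08]]))
        if best is None or r.fun<best.fun: best=r
    return best.x,best.fun
def module(p0,cams=('top','scene')):
    ims=[cam(c) for c in cams]; ms=[spotter.cut_out('module',c)[0]['pixels'] for c in cams]
    print([int(m.sum()) for m in ms])
    for i in range(len(cams)): print(cams[i],fit(ims[i:i+1],ms[i:i+1],p0))
    print('both',fit(ims,ms,p0))
E
python3 - <<'E'
from h import *
for c in('top','scene'):
    im=cam(c); m,s=red(im); ys,xs=np.nonzero(m); P=ray(im,np.c_[xs,ys],.305 if c=='top' else .303)[:,:2]
    mu=P.mean(0); u,sv,vt=np.linalg.svd(P-mu); print(c,s,mu,'axis',vt[0],'yaw',np.arctan(-vt[0,0]/vt[0,1]),np.ptp((P-mu)@vt[0]))
pts={k:[d[0]['point'] for c in('top','scene') if (d:=spotter.mark_of(k,c))] for k in('press','mouth','head','lever_pivot','crossbar')}
X=dict(press=0,mouth=-.096,head=-.022,lever_pivot=-.015,crossbar=.0589)
A=[(X[k],*p) for k in pts for p in pts[k]]; A=np.array(A); print(A.round(3).tolist())
from scipy.optimize import least_squares
f=lambda v:np.r_[v[0]+np.cos(v[2])*A[:,0]-A[:,1],v[1]+np.sin(v[2])*A[:,0]-A[:,2]]
print(least_squares(f,[.615,-.026,-.1]).x)
module((.45,.018))
im=cam('top'); Z=im['pixels'][120:265,215:310]; cv2.imwrite('pics/t1.png',cv2.resize(Z,None,fx=5.5,fy=4*1.0,interpolation=cv2.INTER_CUBIC)) if 0 else cv2.imwrite('pics/t1.png',cv2.resize(Z,None,fx=4.1,fy=4.1,interpolation=cv2.INTER_CUBIC))
E
```

```text
top [236 130  57  11 321] [ 0.67385523 -0.03357755] axis [-0.10639886 -0.99432353] yaw -0.10660064391923706 0.14565434910728303
scene [207 169  25  38 192] [ 0.67498539 -0.03431476] axis [0.1145046  0.99342272] yaw -0.11475630441500671 0.15462736932322788
[[0.0, 0.614, -0.027, 0.001], [-0.096, 0.52, -0.016, -0.002], [-0.022, 0.591, -0.021, 0.114], [-0.022, 0.595, -0.03, 0.119], [-0.015, 0.602, -0.023, 0.149], [-0.015, 0.602, -0.025, 0.145], [0.059, 0.676, -0.037, 0.304], [0.059, 0.677, -0.036, 0.306]]
[ 0.61581772 -0.02762521 -0.1326047 ]
[1248, 939]
top (array([0.44938838, 0.01908676, 0.01186902]), np.float64(40.875))
scene (array([0.44961918, 0.01738498, 0.02591114]), np.float64(29.125))
both (array([0.44954608, 0.01867956, 0.02320551]), np.float64(80.1875))
```

View pics/t1.png

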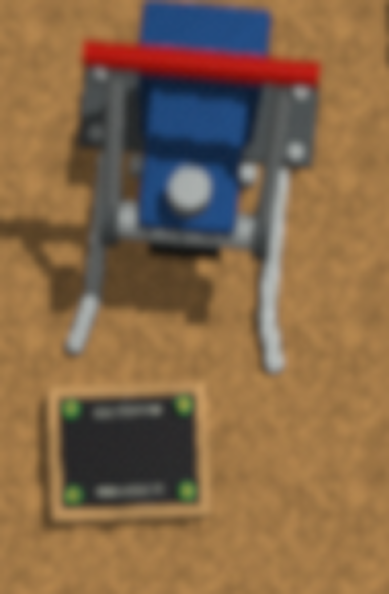

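```bash
cat >> h.py <<'E'
PO=np.array([.6155,-.0275]); PY=-.112
def p2w(x,y): c,s=np.cos(PY),np.sin(PY); return PO+[c*x-s*y,s*x+c*y]
def w2p(p): c,s=np.cos(PY),np.sin(PY); d=np.array(p)[:2]-PO; return np.array([c*d[0]+s*d[1],-s*d[0]+c*d[1]])
def plan(x,y,z,yang=None):
    "target in press frame (m); yang = world angle of tool y in press frame, deg"
    s=observe(); R=np.array(s['tool_rot']); p=np.array(s['position'])
    sh=R.T@(np.r_[p2w(x,y),z]-p)*100
    a=np.degrees(np.arctan2(R[1,1],R[0,1])-PY)
    print('t',round(s['time_s'],2),'at press',w2p(p).round(4),p[2].round(4),'yang',a.round(1),'shift cm',sh.round(2),'turn',None if yang is None else round((a-yang+180)%360-180,1),'F',np.round(s['ft_force'],1),'w',s['grip_width'])
E
python3 -c "
from h import *
plan(-.17,.13,.23,0)"
```

```text
t 2.2 at press [-0.4371  0.4791] 0.2313 yang 71.2 shift cm [-36.55 -24.41   0.13] turn 71.2 F [ 0.5 -0.   0.3] w 0.08510017276693913
```

Request:
move_arm:
  series: "-4.6 -3.1 0 9 0; -9.2 -6.2 0 18 0; -13.8 -9.3 0 27 0; -18.4 -12.4 0 36 0; -23 -15.5 0 45 0; -27.6 -18.6 0 54 0; -32.2 -21.6 0 63 0; -36.6 -24.4 0 71.2 0"

```text
time_s: 3.2
position: [0.4623, 0.1188, 0.2315]
tool_rot: [[0.118, 0.993, 0.001], [0.993, -0.118, 0.0], [0.0, 0.0, -1.0]]
ft_force: [0.7, 0.6, -0.9]
grip_width: 0.0425
gripper_force: 0.0
```

```bash
python3 -c "
from h import *
plan(-.17,.13,.012,0)"
```

```text
t 3.2 at press [-0.1686  0.1283] 0.2315 yang -0.3 shift cm [ 0.17 -0.16 21.95] turn -0.3 F [ 0.7  0.6 -0.9] w 0.042536005690081216
```

Request:
move_arm:
  series: "0 0 5.5 0 0; 0 0 11 0 0; 0 0 16.5 0 0; 0 0 21.9 0 0; -1 0 21.9 0 0; -2 0 21.9 0 0; -2.7 0 21.9 0 0; -3.4 0 21.9 0 0"

```text
time_s: 4.2
position: [0.459, 0.0864, 0.014]
tool_rot: [[0.113, 0.994, 0.004], [0.994, -0.113, 0.0], [0.001, 0.004, -1.0]]
ft_force: [1.7, 3.6, 2.3]
grip_width: 0.0423
gripper_force: 1.9
```

Request:
move_arm:
  series: "-0.4 0 0 0 0; -0.8 0 0 0 0; -1.2 0 0 0 0; -1.6 0 0 0 0; -1.9 0 0 0 0; -2.2 0 0 0 0; -2.3 0 0 0 0; -2.3 0 0 0 0"

```text
time_s: 5.2
position: [0.4549, 0.0638, 0.0122]
tool_rot: [[0.113, 0.994, -0.001], [0.994, -0.113, -0.0], [-0.0, -0.001, -1.0]]
ft_force: [-0.3, 1.7, 1.9]
grip_width: 0.0424
gripper_force: 1.0
```

Run:
```python
from h import *
plan(-.17,.0715,.012,0)
module((.447,-.008))
im=cam('scene'); cv2.imwrite('pics/s2.png',cv2.resize(im['pixels'][130:280,180:380],None,fx=4,fy=4,interpolation=cv2.INTER_CUBIC))
```

```text
t 5.2 at press [-0.1698  0.0728] 0.0122 yang -0.0 shift cm [-0.13 -0.02  0.02] turn -0.0 F [-0.3  1.7  1.9] w 0.0424480127753916
[660, 372]
top (array([ 0.43611195, -0.03020954,  0.55438078]), np.float64(587.875))
scene (array([ 0.46766593, -0.03159125, -0.75577687]), np.float64(482.8125))
both (array([ 0.43883585, -0.01920893, -0.0795711 ]), np.float64(1139.3125))
```

View pics/s2.png

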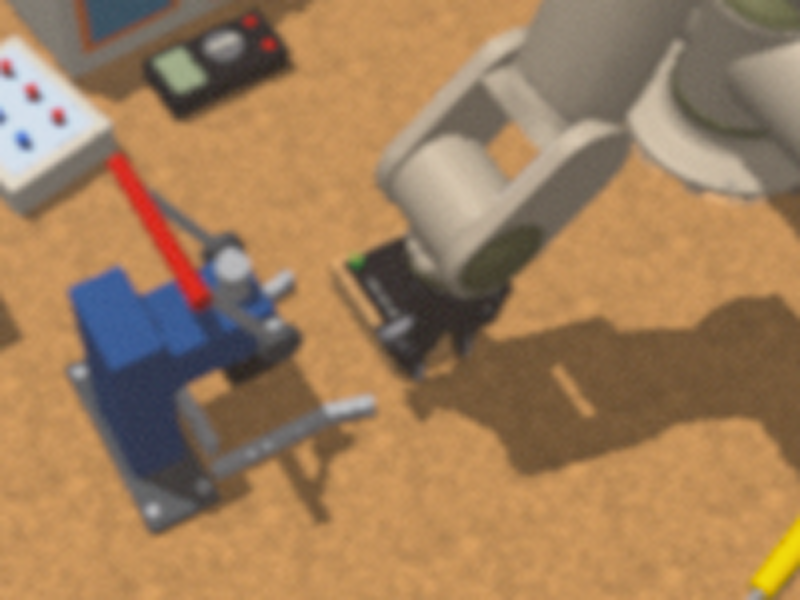

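Request:
move_arm:
  series: "1.5 0 0 0 0; 3 0 -2 0 0; 3 -1 -8 0 0; 0 -4 -12 -10 0; -3 -7 -12 -20 0; -5 -9 -12 -30 0; -7 -10.5 -12 -40 0; -7 -10.5 -12 -50 0"

```text
time_s: 6.45
position: [0.3421, 0.0061, 0.1324]
tool_rot: [[-0.692, 0.722, -0.0], [0.722, 0.692, -0.0], [0.0, -0.0, -1.0]]
ft_force: [0.5, 0.8, 0.5]
grip_width: 0.0425
gripper_force: 0.0
```

Run:
```python
from h import *
plan(-.26,.0,.13,90); print(np.round(observe()['q'],1))
module((.447,-.008))
```

```text
t 6.45 at press [-0.2754  0.0028] 0.1324 yang 50.2 shift cm [-1.37  0.77  0.24] turn -39.8 F [0.5 0.8 0.5] w 0.04250266307162873
[-19.1   8.2 113.4  -0.   58.4 -62.8]
[1151, 856]
top (array([ 0.43916389, -0.00578269, -0.12179967]), np.float64(112.8125))
scene (array([ 0.43867231, -0.00652698, -0.1074137 ]), np.float64(61.0))
both (array([ 0.43854123, -0.0060116 , -0.11312285]), np.float64(176.125))
```

Request:
move_arm:
  series: "0 0 0 -10 0.2; 0 0 0 -20 0.2; 0 0 0 -30 0.2; 0 0 0 -39.8 0.2; 0 0 5 -39.8 0.2; 0 0 10 -39.8 0.2; 0 0 12 -39.8 0.2; 0 0 12 -39.8 0.2"

```text
time_s: 7.65
position: [0.3425, 0.0067, 0.0114]
tool_rot: [[-0.993, 0.118, -0.003], [0.118, 0.993, 0.001], [0.003, 0.001, -1.0]]
ft_force: [0.1, -0.6, -0.2]
grip_width: 0.0513
gripper_force: 0.0
```

```bash
python3 -c "
from h import *
plan(-.14,0,.012,90)"
```

```text
t 7.65 at press [-0.2751  0.0034] 0.0114 yang 89.7 shift cm [-13.51  -0.26  -0.1 ] turn -0.3 F [ 0.1 -0.6 -0.2] w 0.051262770230343424
```

Request:
move_arm:
  series: "-2 -0.3 0 -0.3 0.2; -4 -0.3 0 -0.3 0.2; -5.5 -0.3 0 -0.3 0.2; -7 -0.3 0 -0.3 0.2; -8.5 -0.3 0 -0.3 0.2; -10 -0.3 0 -0.3 0.2; -11.5 -0.3 0 -0.3 0.2; -12.7 -0.3 0 -0.3 0.2"

```text
time_s: 8.65
position: [0.4689, -0.0111, 0.0133]
tool_rot: [[-0.994, 0.111, -0.0], [0.111, 0.994, 0.0], [0.0, -0.0, -1.0]]
ft_force: [-4.5, 0.0, 3.7]
grip_width: 0.0513
gripper_force: 2.3
```

Run:
```python
from h import *
plan(-.08,0,.012,90)
im=cam('scene'); cv2.imwrite('pics/s3.png',cv2.resize(im['pixels'][130:280,180:380],None,fx=4,fy=4,interpolation=cv2.INTER_CUBIC))
```

```text
t 8.65 at press [-1.475e-01 -1.000e-04] 0.0133 yang 90.0 shift cm [-6.75  0.01  0.13] turn 0.0 F [-4.5  0.   3.7] w 0.05126045844112359
```

View pics/s3.png

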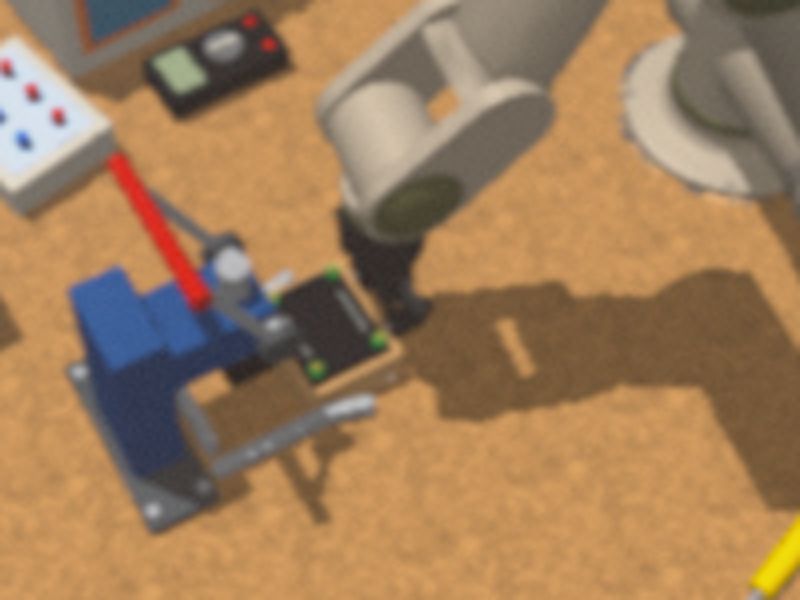

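Request:
move_arm:
  series: "-1 0 0 0 0.2; -2 0 0 0 0.2; -3 0 0 0 0.2; -4 0 0 0 0.2; -4.8 0 0 0 0.2; -5.3 0 0 0 0.2; -5.7 0 0 0 0.2; -5.7 0 0 0 0.2"

```text
time_s: 9.7
position: [0.5261, -0.018, 0.0123]
tool_rot: [[-0.994, 0.111, 0.001], [0.111, 0.994, -0.0], [-0.002, -0.0, -1.0]]
ft_force: [-1.4, -0.1, -0.2]
grip_width: 0.0519
gripper_force: 0.1
```

Run:
```python
from h import *
plan(-.15,0,.012,0)
module(p2w(-.027,0))
```

```text
t 9.7 at press [-0.0899 -0.0005] 0.0123 yang 90.1 shift cm [6.01 0.06 0.02] turn 90.1 F [-1.4 -0.1 -0.2] w 0.05186669411152121Traceback (most recent call last):
  File "<stdin>", line 3, in <module>
  File "h.py", line 35, in module
    ims=[cam(c) for c in cams]; ms=[spotter.cut_out('module',c)[0]['pixels'] for c in cams]
                                    ~~~~~~~~~~~~~~~~~~~~~~~~~~~^^^
IndexError: list index out of range
```

Request:
move_arm:
  series: "4 0 0 0 0.2; 8 0 0 0 0.2; 10 0 0 10 0.2; 10 0 0 20 0.2; 10 0 0 30 0.6; 10 0 0 40 1; 10 0 0 50 1; 10 0 0 60 1"

```text
time_s: 10.85
position: [0.4265, -0.0069, 0.0125]
tool_rot: [[-0.396, 0.918, 0.001], [0.918, 0.396, -0.0], [-0.001, 0.001, -1.0]]
ft_force: [0.4, -0.1, 0.1]
grip_width: 0.0855
gripper_force: 0.0
```

Request:
move_arm:
  series: "0 0 0 10 1; 0 0 0 20 1; 0 0 0 30 1; 0 0 0 30 1"

```text
time_s: 11.35
position: [0.4264, -0.0069, 0.0125]
tool_rot: [[0.109, 0.994, 0.001], [0.994, -0.109, -0.0], [-0.0, 0.001, -1.0]]
ft_force: [-0.6, 0.1, 0.3]
grip_width: 0.0853
gripper_force: 0.0
```

Run:
```python
from h import *
plan(-.107,0,.010,0)
im=cam('scene'); cv2.imwrite('pics/s4.png',cv2.resize(im['pixels'][130:280,180:380],None,fx=4,fy=4,interpolation=cv2.INTER_CUBIC))
print([(d['score'],w2p(d['point']),d['point'][2]) for c in('top','scene') for k in('module','panel') for d in spotter.mark_of(k,c)])
```

```text
t 11.35 at press [-0.1902 -0.0007] 0.0125 yang 0.1 shift cm [0.05 8.32 0.25] turn 0.1 F [-0.6  0.1  0.3] w 0.08528282776736561
[(0.31, array([-0.29386581,  0.400163  ]), -0.0025), (0.9, array([-0.02985796, -0.00204995]), -0.0022), (0.74, array([-0.0199194 , -0.00183783]), 0.1176), (0.56, array([-0.0275561 ,  0.00253606]), 0.0507), (0.22, array([-0.1532959 , -0.35757363]), 0.0019)]
```

View pics/s4.png

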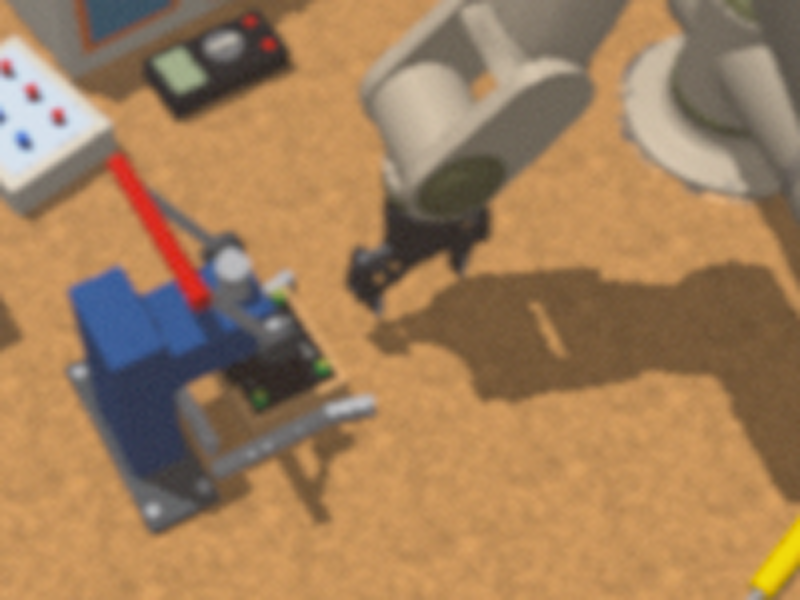

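Request:
move_arm:
  series: "0 2.5 0.4 0 0.4; 0 4.5 0.4 0 0.4; 0 6 0.4 0 0.4; 0 7 0.4 0 0.4; 0 7.8 0.4 0 0.4; 0 8.5 0.4 0 0.4; 0 9 0.4 0 0.4; 0 9 0.4 0 0.4"
  force: 60

```text
time_s: 12.6
position: [0.5161, -0.0169, 0.0083]
tool_rot: [[0.111, 0.994, 0.001], [0.994, -0.111, -0.0], [-0.0, 0.001, -1.0]]
ft_force: [-0.3, -0.0, -0.4]
grip_width: 0.0599
gripper_force: 0.0
```

Run:
```python
from h import *
plan(-.0945,0,.010,0)
im=cam('scene'); cv2.imwrite('pics/s5.png',cv2.resize(im['pixels'][160:260,210:340],None,fx=6,fy=6,interpolation=cv2.INTER_CUBIC))
print([(d['score'],w2p(d['point']),d['point'][2]) for c in('top','scene') for k in('module','panel') for d in spotter.mark_of(k,c)])
```

```text
t 12.6 at press [-0.1    -0.0005] 0.0083 yang 0.1 shift cm [ 0.05  0.55 -0.17] turn 0.1 F [-0.3 -0.  -0.4] w 0.059935766684472695
[(0.31, array([-0.29386581,  0.400163  ]), -0.0025), (0.94, array([-0.00554256, -0.00082464]), -0.0017), (0.52, array([-0.01007633,  0.00369697]), 0.0493)]
```

View pics/s5.png

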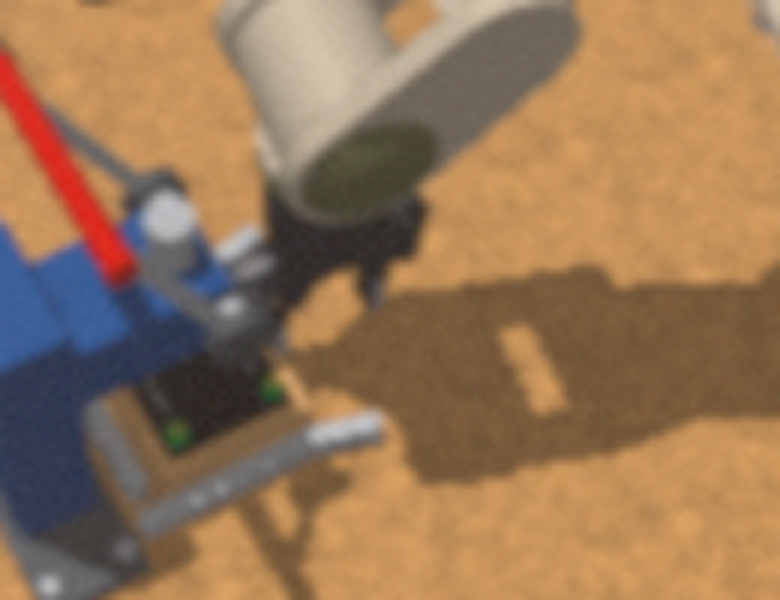

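Request:
move_arm:
  series: "0 0.15 0 0 0.4; 0 0.3 0 0 0.4; 0 0.45 0 0 0.4; 0 0.5 0 0 0.4; 0 0.5 0 0 0.4"

```text
time_s: 13.48
position: [0.5204, -0.0172, 0.0083]
tool_rot: [[0.111, 0.994, -0.0], [0.994, -0.111, 0.0], [0.0, -0.0, -1.0]]
ft_force: [-4.2, 0.7, 2.1]
grip_width: 0.0598
gripper_force: 1.9
```

Request:
move_arm:
  series: "0 0.1 0 0 0.4; 0 0.1 0 0 0.4"

```text
time_s: 13.72
position: [0.5215, -0.0174, 0.0083]
tool_rot: [[0.111, 0.994, 0.0], [0.994, -0.111, -0.0], [0.0, 0.0, -1.0]]
ft_force: [-3.9, 0.4, 0.5]
grip_width: 0.0595
gripper_force: 1.6
```

Request:
move_arm:
  series: "0 0.1 0 0 0.4; 0 0.1 0 0 0.4"

```text
time_s: 13.98
position: [0.5226, -0.0175, 0.0083]
tool_rot: [[0.111, 0.994, 0.0], [0.994, -0.111, -0.0], [0.0, 0.0, -1.0]]
ft_force: [-3.6, 1.0, 1.3]
grip_width: 0.0599
gripper_force: 1.5
```

Request:
move_arm:
  series: "0 0.1 0 0 0.4; 0 0.1 0 0 0.4"

```text
time_s: 14.22
position: [0.5228, -0.0175, 0.0083]
tool_rot: [[0.111, 0.994, -0.001], [0.994, -0.111, 0.0], [0.0, -0.001, -1.0]]
ft_force: [-6.5, 0.6, 3.0]
grip_width: 0.0597
gripper_force: 3.3
```

Request:
move_arm:
  series: "0 0.1 0 0 0.4; 0 0.1 0 0 0.4"

```text
time_s: 14.48
position: [0.5229, -0.0174, 0.0084]
tool_rot: [[0.111, 0.994, -0.003], [0.994, -0.111, 0.001], [0.0, -0.003, -1.0]]
ft_force: [-12.2, 0.5, 7.2]
grip_width: 0.0596
gripper_force: 5.6
```

Request:
move_arm:
  series: "0 0.1 0 0 0.4; 0 0.1 0 0 0.4"

```text
time_s: 14.72
position: [0.523, -0.0173, 0.0084]
tool_rot: [[0.11, 0.994, -0.005], [0.994, -0.11, 0.001], [0.0, -0.005, -1.0]]
ft_force: [-16.0, 1.4, 11.5]
grip_width: 0.0599
gripper_force: 7.6
```

Request:
move_arm:
  series: "0 -4 0 0 0.4; 0 -9 0 0 0; 0 -9 -6 -10 -0.5; 0 -9 -12 -20 -1; 0 -9 -18 -30 -1; 0 -9 -24 -40 -1; 0 -9 -30 -50 -1; 0 -9 -34 -60 -1"

```text
time_s: 15.72
position: [0.4365, -0.008, 0.3516]
tool_rot: [[-0.809, 0.588, 0.005], [0.588, 0.809, -0.001], [-0.005, 0.002, -1.0]]
ft_force: [0.3, -0.4, -1.0]
grip_width: -0.0002
gripper_force: 0.0
```

Run:
```python
from h import *
plan(.088,0,.35,90)
ims=[cam(c) for c in('top','scene')]
for c in('top','scene'):
  for k in('module','panel','pad'): print(c,k,[(round(d['score'],2),w2p(d['point']).round(4),d['point'][2]) for d in spotter.mark_of(k,c)[:2]])
im=ims[1]; cv2.imwrite('pics/s6.png',cv2.resize(im['pixels'][160:260,190:320],None,fx=6,fy=6,interpolation=cv2.INTER_CUBIC))
```

```text
t 15.72 at press [-0.18   -0.0006] 0.3516 yang 60.4 shift cm [-23.27  13.3    0.31] turn -29.6 F [ 0.3 -0.4 -1. ] w -0.00017568367841378182
top module [(0.96, array([0.0036, 0.0035]), 0.0007)]
top panel [(0.73, array([0.0017, 0.0077]), 0.0492)]
top pad [(0.58, array([0.0028, 0.0026]), 0.0633), (0.53, array([ 0.001 , -0.0036]), 0.0009)]
scene module [(0.87, array([-0.0006, -0.0014]), -0.0013)]
scene panel []
scene pad [(0.48, array([-0.0024,  0.0036]), 0.0633)]
```

View pics/s6.png

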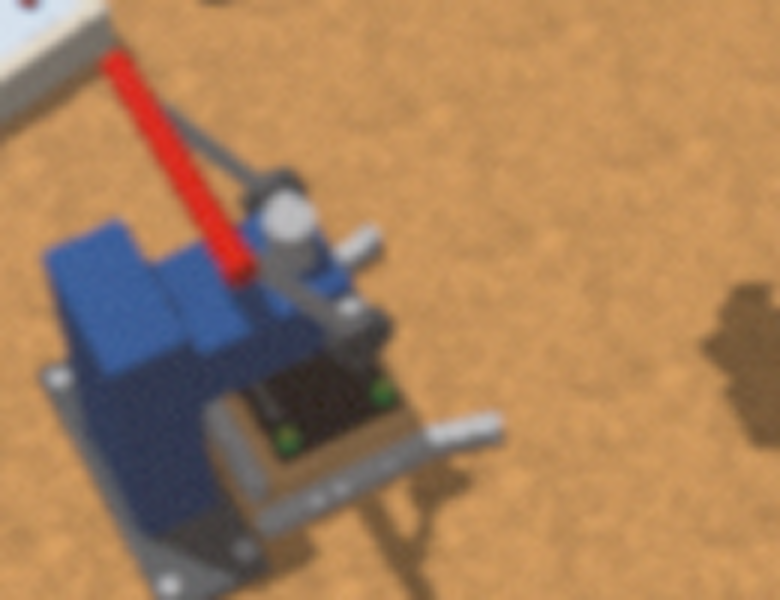

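Request:
move_arm:
  series: "-4 2.2 -1 -10 -1; -8.5 4.8 -1 -20 -1; -13 7.4 -1 -29.6 -1; -17.5 10 -1 -29.6 -1; -21 12 -1 -29.6 -1; -23.5 13.4 -1 -29.6 -1; -23.5 13.4 -1 -29.6 -1; -23.5 13.4 -1 -29.6 -1"

```text
time_s: 17.12
position: [0.7043, -0.0392, 0.3579]
tool_rot: [[-0.993, 0.118, -0.001], [0.118, 0.993, 0.0], [0.001, 0.0, -1.0]]
ft_force: [-1.0, 0.8, 0.4]
grip_width: -0.0001
gripper_force: 0.0
```

Run:
```python
from h import *
plan(.09,0,.272,90); print(np.round(observe()['q'],1))
```

```text
t 17.12 at press [ 0.0896 -0.0017] 0.3579 yang 89.7 shift cm [-0.05  0.17  8.59] turn -0.3 F [-1.   0.8  0.4] w -8.753612957472309e-05
[-12.8  38.8  24.4  -0.  116.9 -96. ]
```

Descend behind the bar, then pull to light contact (tool +x = press −x).

Request:
move_arm:
  series: "0 0.2 3 -0.3 -1; 0 0.2 6 -0.3 -1; 0 0.2 8.3 -0.3 -1; 0 0.2 8.3 -0.3 -1; 0.4 0.2 8.3 -0.3 -1; 0.7 0.2 8.3 -0.3 -1; 0.9 0.2 8.3 -0.3 -1; 0.9 0.2 8.3 -0.3 -1"

```text
time_s: 18.12
position: [0.6958, -0.0362, 0.2758]
tool_rot: [[-0.994, 0.112, 0.001], [0.112, 0.994, -0.0], [-0.001, -0.0, -1.0]]
ft_force: [-1.0, 0.2, 0.8]
grip_width: -0.0002
gripper_force: 0.0
```

Run:
```python
from h import *
plan(.079,0,.275,90)
im=cam('scene'); cv2.imwrite('pics/s7.png',cv2.resize(im['pixels'][110:250,150:330],None,fx=4,fy=4,interpolation=cv2.INTER_CUBIC))
```

```text
t 18.12 at press [0.0808 0.0003] 0.2758 yang 90.0 shift cm [ 0.18 -0.03  0.08] turn -0.0 F [-1.   0.2  0.8] w -0.00019685990224409546
```

View pics/s7.png

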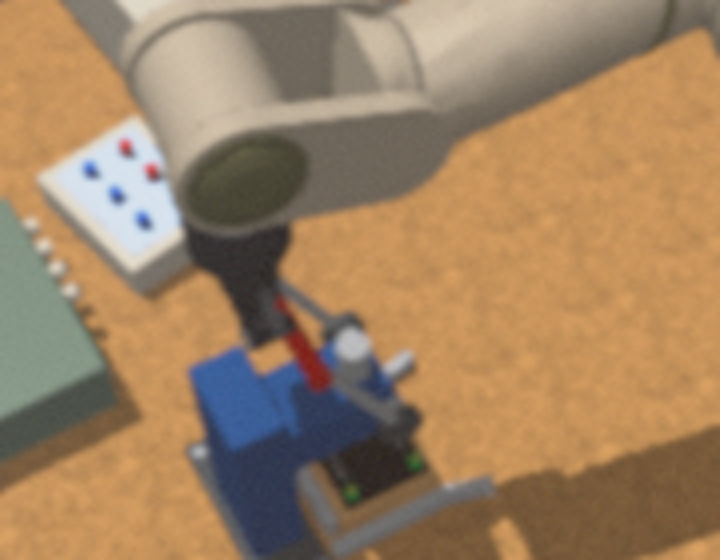

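Request:
move_arm:
  series: "0.5 0 -0.2 0 -1; 1.1 0 -0.4 0 -1; 1.8 0 -0.6 0 -1; 2.5 0 -0.8 0 -1; 3.2 0 -1 0 -1; 3.9 0 -1 0 -1; 4.5 0 -1 0 -1; 4.5 0 -1 0 -1"

```text
time_s: 19.18
position: [0.6507, -0.031, 0.2852]
tool_rot: [[-0.994, 0.112, -0.001], [0.112, 0.994, 0.0], [0.001, 0.0, -1.0]]
ft_force: [2.3, 1.0, 2.4]
grip_width: -0.0003
gripper_force: 1.5
```

```bash
cat >> h.py <<'E'
def lev(off=.02):
    s=observe(); R=np.array(s['tool_rot']); p=w2p(s['position']); bx=p[0]-off
    q=.45-np.arcsin((bx+.015)/.17); th=.45-q
    e=np.array([np.cos(PY),np.sin(PY),0]); F=np.array(s['ft_force']); fx=F@e; fz=F[2]
    # reaction of bar on tool: along +x mostly; tangent of lever pull dir = (-cos th, sin th)
    ft=fx*np.cos(th)-fz*np.sin(th); em=1+5.5*q
    print('t',round(s['time_s'],2),'x',p.round(4),'z',round(s['position'][2],4),'q',round(q,3),'fx',round(fx,2),'fz',round(fz,2),'ft',round(ft,2),'empty',round(em,2),'ram est',round(4.5*(ft-em),1),'yang ok',np.round(R[:,2],3))
E
python3 -c "
from h import *
lev()
m,s=red(cam('scene'));print(s);lev()"
```

```text
t 19.18 x [0.0354 0.0004] z 0.2852 q 0.27 fx 2.19 fz 2.36 ft 1.74 empty 2.49 ram est -3.4 yang ok [-0.001  0.    -1.   ]
[236 186   9  12  43]
t 19.23 x [0.0356 0.0004] z 0.2851 q 0.269 fx 1.62 fz 1.74 ft 1.28 empty 2.48 ram est -5.4 yang ok [-0.001  0.    -1.   ]
```

Request:
move_arm:
  series: "0.4 0 -0.1 0 -1; 0.8 0 -0.2 0 -1; 1.2 0 -0.3 0 -1; 1.2 0 -0.3 0 -1"

```text
time_s: 19.73
position: [0.6389, -0.0297, 0.2882]
tool_rot: [[-0.994, 0.112, -0.001], [0.112, 0.994, 0.0], [0.001, 0.0, -1.0]]
ft_force: [2.7, -0.2, -1.3]
grip_width: -0.0002
gripper_force: 1.3
```

```bash
python3 -c "
from h import *
lev()"
```

```text
t 19.73 x [0.0235 0.0004] z 0.2882 q 0.341 fx 2.69 fz -1.28 ft 2.82 empty 2.87 ram est -0.3 yang ok [-0.001  0.    -1.   ]
```

Request:
move_arm:
  series: "0.25 0 0 0 -1; 0.5 0 0 0 -1; 0.5 0 0 0 -1"

```text
time_s: 20.1
position: [0.6344, -0.0292, 0.2888]
tool_rot: [[-0.994, 0.112, 0.001], [0.112, 0.994, -0.0], [-0.001, -0.0, -1.0]]
ft_force: [4.4, 0.5, 2.6]
grip_width: -0.0001
gripper_force: 2.3
```

```bash
python3 -c "
from h import *
lev()"
```

```text
t 20.1 x [0.019  0.0004] z 0.2888 q 0.368 fx 4.28 fz 2.55 ft 4.06 empty 3.02 ram est 4.7 yang ok [ 0.001 -0.    -1.   ]
```

Request:
move_arm:
  series: "0.25 0 0 0 -1; 0.5 0 0 0 -1; 0.5 0 0 0 -1"

```text
time_s: 20.48
position: [0.6299, -0.0288, 0.2892]
tool_rot: [[-0.994, 0.112, 0.003], [0.112, 0.994, -0.0], [-0.003, -0.0, -1.0]]
ft_force: [7.2, 0.4, 4.5]
grip_width: 0.0002
gripper_force: 3.2
```

```bash
python3 -c "
from h import *
lev()"
```

```text
t 20.48 x [0.0144 0.0004] z 0.2892 q 0.394 fx 7.13 fz 4.51 ft 6.87 empty 3.17 ram est 16.7 yang ok [ 0.003 -0.    -1.   ]
```

Request:
move_arm:
  series: "0.25 0 0 0 -1; 0.5 0 0 0 -1; 0.5 0 0 0 -1"

```text
time_s: 20.85
position: [0.6253, -0.0283, 0.2896]
tool_rot: [[-0.994, 0.112, 0.004], [0.112, 0.994, -0.001], [-0.004, -0.0, -1.0]]
ft_force: [8.7, -0.2, 5.4]
grip_width: 0.0002
gripper_force: 4.1
```

```bash
python3 -c "
from h import *
lev()"
```

```text
t 20.85 x [0.0098 0.0003] z 0.2896 q 0.422 fx 8.67 fz 5.37 ft 8.51 empty 3.32 ram est 23.4 yang ok [ 0.004 -0.001 -1.   ]
```

Request:
move_arm:
  series: "0.25 0 0 0 -1; 0.5 0 0 0 -1; 0.5 0 0 0 -1"

```text
time_s: 21.22
position: [0.6205, -0.0277, 0.2898]
tool_rot: [[-0.994, 0.112, 0.005], [0.112, 0.994, -0.001], [-0.005, -0.0, -1.0]]
ft_force: [9.4, -1.0, 5.7]
grip_width: -0.0001
gripper_force: 4.4
```

```bash
python3 -c "
from h import *
lev()"
```

```text
t 21.23 x [0.005  0.0003] z 0.2898 q 0.45 fx 9.44 fz 5.73 ft 9.44 empty 3.48 ram est 26.9 yang ok [ 0.005 -0.001 -1.   ]
```

Request:
move_arm:
  series: "0.25 0 0 0 -1; 0.5 0 0 0 -1; 0.5 0 0 0 -1"

```text
time_s: 21.6
position: [0.6156, -0.0271, 0.2898]
tool_rot: [[-0.994, 0.112, 0.005], [0.112, 0.994, -0.001], [-0.005, -0.0, -1.0]]
ft_force: [8.6, 0.0, 5.4]
grip_width: -0.0001
gripper_force: 4.4
```

```bash
python3 -c "
from h import *
lev()"
```

```text
t 21.6 x [0.     0.0004] z 0.2898 q 0.479 fx 8.5 fz 5.37 ft 8.65 empty 3.64 ram est 22.6 yang ok [ 0.005 -0.001 -1.   ]
```

Request:
move_arm:
  series: "0.25 0 0 0 -1; 0.5 0 0 0 -1; 0.75 0 0 0 -1; 0.9 0 0 0 -1; 0.9 0 0 0 -1"

```text
time_s: 22.22
position: [0.6066, -0.0262, 0.2897]
tool_rot: [[-0.994, 0.112, 0.005], [0.112, 0.994, -0.001], [-0.005, -0.0, -1.0]]
ft_force: [9.2, -0.6, 5.3]
grip_width: -0.0
gripper_force: 4.4
```

```bash
python3 -c "
from h import *
lev()"
```

```text
t 22.23 x [-0.009   0.0003] z 0.2897 q 0.532 fx 9.23 fz 5.32 ft 9.64 empty 3.93 ram est 25.7 yang ok [ 0.005 -0.001 -1.   ]
```

Request:
move_arm:
  series: "0.25 0 0 0 -1; 0.5 0 0 0 -1; 0.5 0 0 0 -1"

```text
time_s: 22.6
position: [0.6016, -0.0256, 0.2894]
tool_rot: [[-0.994, 0.112, 0.004], [0.112, 0.994, -0.001], [-0.005, -0.0, -1.0]]
ft_force: [9.1, -1.0, 4.3]
grip_width: 0.0002
gripper_force: 4.5
```

```bash
python3 -c "
from h import *
lev()"
```

```text
t 22.6 x [-0.014   0.0003] z 0.2894 q 0.562 fx 9.17 fz 4.34 ft 9.6 empty 4.09 ram est 24.8 yang ok [ 0.004 -0.001 -1.   ]
```

Request:
move_arm:
  series: "0.25 0 0 0 -1; 0.4 0 0 0 -1; 0.4 0 0 0 -1"

```text
time_s: 22.98
position: [0.5976, -0.0252, 0.2891]
tool_rot: [[-0.994, 0.112, 0.004], [0.112, 0.994, -0.001], [-0.004, -0.0, -1.0]]
ft_force: [9.7, -0.9, 3.7]
grip_width: -0.0
gripper_force: 4.5
```

```bash
python3 -c "
from h import *
lev()"
```

```text
t 22.98 x [-0.018   0.0003] z 0.2891 q 0.586 fx 9.77 fz 3.65 ft 10.18 empty 4.22 ram est 26.8 yang ok [ 0.004 -0.001 -1.   ]
```

Request:
move_arm:
  series: "0.2 0 0 0 -1; 0.4 0 0 0 -1; 0.4 0 0 0 -1"

```text
time_s: 23.35
position: [0.5938, -0.0247, 0.2888]
tool_rot: [[-0.994, 0.112, 0.004], [0.112, 0.994, -0.001], [-0.004, -0.0, -1.0]]
ft_force: [10.4, -1.2, 1.1]
grip_width: 0.0
gripper_force: 5.2
```

```bash
python3 -c "
from h import *
lev()"
```

```text
t 23.35 x [-0.0219  0.0003] z 0.2888 q 0.609 fx 10.43 fz 1.11 ft 10.48 empty 4.35 ram est 27.6 yang ok [ 0.004 -0.001 -1.   ]
```

Request:
move_arm:
  series: "0.2 0 0 0 -1; 0.4 0 0 0 -1; 0.4 0 0 0 -1"

```text
time_s: 23.72
position: [0.59, -0.0243, 0.2884]
tool_rot: [[-0.994, 0.112, 0.004], [0.112, 0.994, -0.0], [-0.004, -0.0, -1.0]]
ft_force: [12.4, -0.6, -1.8]
grip_width: 0.0001
gripper_force: 6.1
```

```bash
python3 -c "
from h import *
lev()"
```

```text
t 23.73 x [-0.0257  0.0003] z 0.2884 q 0.632 fx 12.43 fz -1.78 ft 11.9 empty 4.47 ram est 33.4 yang ok [ 0.004 -0.    -1.   ]
```

Request:
move_arm:
  series: "0.2 0 0 0 -1; 0.4 0 0 0 -1; 0.4 0 0 0 -1"

```text
time_s: 24.1
position: [0.5862, -0.0239, 0.2879]
tool_rot: [[-0.994, 0.113, 0.004], [0.113, 0.994, -0.0], [-0.004, 0.0, -1.0]]
ft_force: [14.2, -1.4, -3.9]
grip_width: 0.0001
gripper_force: 7.0
```

```bash
python3 -c "
from h import *
lev()"
```

```text
t 24.1 x [-0.0295  0.0003] z 0.2879 q 0.654 fx 14.22 fz -3.93 ft 13.13 empty 4.6 ram est 38.4 yang ok [ 0.004 -0.    -1.   ]
```

Request:
move_arm:
  series: "0.2 0 0 0 -1; 0.4 0 0 0 -1; 0.4 0 0 0 -1"

```text
time_s: 24.48
position: [0.5825, -0.0234, 0.2874]
tool_rot: [[-0.994, 0.112, 0.004], [0.112, 0.994, -0.0], [-0.004, 0.0, -1.0]]
ft_force: [15.7, -1.6, -8.1]
grip_width: -0.0001
gripper_force: 8.1
```

```bash
python3 -c "
from h import *
lev()"
```

```text
t 24.48 x [-0.0333  0.0003] z 0.2874 q 0.677 fx 15.79 fz -8.14 ft 13.55 empty 4.72 ram est 39.7 yang ok [ 0.004 -0.    -1.   ]
```

Request:
move_arm:
  series: "0.15 0 0 0 -1; 0.3 0 0 0 -1; 0.3 0 0 0 -1; 0.3 0 0 0 -1; 0.3 0 0 0 -1; 0.3 0 0 0 -1; 0.3 0 0 0 -1; 0.3 0 0 0 -1"

```text
time_s: 25.48
position: [0.5797, -0.0231, 0.2869]
tool_rot: [[-0.994, 0.112, 0.003], [0.112, 0.994, 0.0], [-0.003, 0.001, -1.0]]
ft_force: [17.0, -1.5, -10.4]
grip_width: -0.0
gripper_force: 9.0
```

```bash
python3 -c "
from h import *
lev();cam('top');lev();cam('top');lev()"
```

```text
t 25.48 x [-0.036   0.0004] z 0.2869 q 0.694 fx 17.03 fz -10.41 ft 14.02 empty 4.82 ram est 41.4 yang ok [ 0.003  0.    -1.   ]
t 25.52 x [-0.036   0.0003] z 0.2869 q 0.694 fx 18.12 fz -10.65 ft 15.02 empty 4.82 ram est 45.9 yang ok [ 0.003  0.    -1.   ]
t 25.57 x [-0.036   0.0003] z 0.2869 q 0.694 fx 18.63 fz -9.85 ft 15.7 empty 4.82 ram est 49.0 yang ok [ 0.003  0.    -1.   ]
```

Request:
move_arm:
  series: "0.1 0 0 0 -1; 0.2 0 0 0 -1; 0.2 0 0 0 -1; 0.2 0 0 0 -1; 0.2 0 0 0 -1; 0.2 0 0 0 -1; 0.2 0 0 0 -1; 0.2 0 0 0 -1"

```text
time_s: 26.58
position: [0.5779, -0.0229, 0.2866]
tool_rot: [[-0.994, 0.112, 0.003], [0.112, 0.994, 0.0], [-0.003, 0.001, -1.0]]
ft_force: [19.8, -1.3, -12.1]
grip_width: 0.0001
gripper_force: 9.7
```

```bash
python3 -c "
from h import *
lev();cam('top');lev();cam('top');lev()
for k in range(3): cam('top')
lev();plan(.079,0,.2758,90)"
```

```text
t 26.57 x [-0.0379  0.0003] z 0.2866 q 0.705 fx 19.86 fz -12.11 ft 16.16 empty 4.88 ram est 50.7 yang ok [ 0.003  0.    -1.   ]
t 26.62 x [-0.0379  0.0003] z 0.2866 q 0.705 fx 19.76 fz -12.23 ft 16.03 empty 4.88 ram est 50.2 yang ok [ 0.003  0.    -1.   ]
t 26.68 x [-0.0379  0.0003] z 0.2866 q 0.705 fx 19.71 fz -12.62 ft 15.89 empty 4.88 ram est 49.6 yang ok [ 0.003  0.    -1.   ]
t 26.82 x [-0.0379  0.0003] z 0.2866 q 0.705 fx 19.31 fz -12.43 ft 15.55 empty 4.88 ram est 48.0 yang ok [ 0.003  0.    -1.   ]
t 26.82 at press [-0.0379  0.0003] 0.2866 yang 90.0 shift cm [-11.69  -0.03   1.11] turn -0.0 F [ 19.2  -1.7 -12.4] w -0.0003193260815266682
```

Request:
move_arm:
  series: "-0.3 0 0 0 -1; -0.7 0 0 0 -1; -1.1 0 0 0 -1; -1.6 0 0 0 -1; -2.1 0 0 0 -1; -2.6 0 0 0 -1; -3.1 0 0 0 -1; -3.5 0 0 0 -1"

```text
time_s: 27.82
position: [0.6108, -0.0267, 0.2887]
tool_rot: [[-0.994, 0.113, 0.001], [0.113, 0.994, -0.0], [-0.001, -0.0, -1.0]]
ft_force: [3.1, 0.3, 1.7]
grip_width: 0.0
gripper_force: 1.7
```

Request:
move_arm:
  series: "-0.4 0 0 0 -1; -0.9 0 0 0 -1; -1.4 0 0 0 -1; -1.9 0 0 0 -1; -2.4 0 0 0 -1; -2.9 0 0 0 -1; -3.4 0 0 0 -1; -3.9 0 0 0 -1"

```text
time_s: 28.82
position: [0.6495, -0.0309, 0.2883]
tool_rot: [[-0.994, 0.112, -0.0], [0.112, 0.994, 0.0], [0.0, 0.0, -1.0]]
ft_force: [1.4, -0.9, -1.4]
grip_width: -0.0001
gripper_force: 0.9
```

```bash
python3 -c "
from h import *
lev()"
```

```text
t 28.82 x [0.0342 0.0004] z 0.2883 q 0.277 fx 1.53 fz -1.36 ft 1.74 empty 2.53 ram est -3.5 yang ok [-0.  0. -1.]
```

Request:
move_arm:
  series: "-0.4 0 0.2 0 -1; -0.8 0 0.4 0 -1; -1.2 0 0.6 0 -1; -1.6 0 0.8 0 -1; -2 0 1 0 -1; -2.4 0 1.1 0 -1; -2.8 0 1.2 0 -1; -3.2 0 1.2 0 -1"

```text
time_s: 29.82
position: [0.6811, -0.0345, 0.2759]
tool_rot: [[-0.994, 0.112, -0.001], [0.112, 0.994, 0.0], [0.001, 0.0, -1.0]]
ft_force: [1.1, -0.4, -0.6]
grip_width: 0.0003
gripper_force: 0.4
```

Request:
move_arm:
  series: "-0.3 0 0 0 -1; -0.6 0 0 0 -1; -0.9 0 0 0 -1; -1.2 0 0 0 -1; -1.5 0 0 0 -1; -1.8 0 0 0 -1; -2.1 0 0 0 -1; -2.1 0 0 0 -1"

```text
time_s: 30.82
position: [0.702, -0.0369, 0.2762]
tool_rot: [[-0.994, 0.112, -0.0], [0.112, 0.994, 0.0], [0.0, 0.0, -1.0]]
ft_force: [-0.1, -0.3, -0.8]
grip_width: -0.0
gripper_force: 0.0
```

Run:
```python
from h import *
lev()
im=cam('scene'); cv2.imwrite('pics/s8.png',cv2.resize(im['pixels'][110:250,150:330],None,fx=4,fy=4,interpolation=cv2.INTER_CUBIC))
```

```text
t 30.82 x [0.0871 0.0003] z 0.2762 q -0.054 fx -0.04 fz -0.75 ft 0.33 empty 0.7 ram est -1.7 yang ok [-0.  0. -1.]
```

View pics/s8.png

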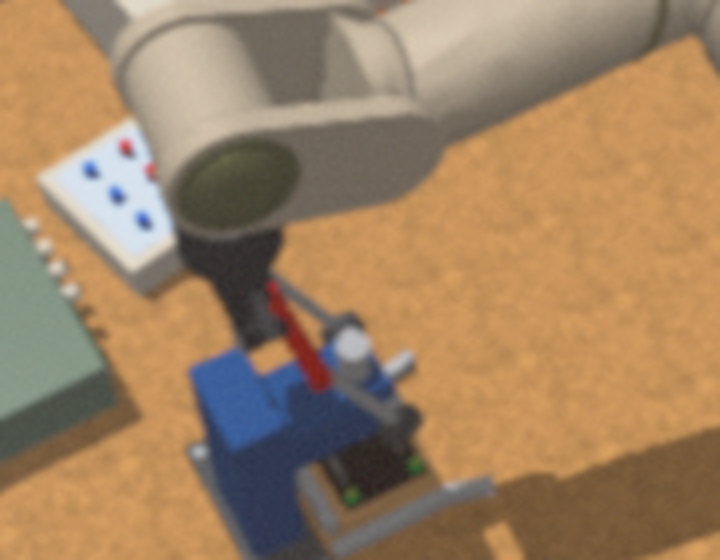

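Request:
move_arm:
  series: "0 0 -3 0 -1; 0 0 -6 0 -1; 0 0 -9 0 -1; 4 0 -9 0 -1; 9 0 -9 0 -1; 14 0 -9 0 -1; 20 0 -9 0 -1; 26 0 -9 0 -1"

```text
time_s: 31.88
position: [0.4414, -0.0073, 0.3664]
tool_rot: [[-0.994, 0.112, 0.001], [0.112, 0.994, -0.0], [-0.001, -0.0, -1.0]]
ft_force: [0.6, -0.5, 1.5]
grip_width: 0.0002
gripper_force: 0.0
```

Run:
```python
from h import *
for c in('top','scene'):
  for k in('module','panel','crossbar','done_module','multimeter','breakout','screwdriver'): print(c,k,[(round(d['score'],2),np.round(d['point'],3).tolist(),w2p(d['point']).round(4)) for d in spotter.mark_of(k,c)[:1]])
im=cam('scene'); m,s=red(im); print(s)
print(observe()['qvel'],observe()['time_s'],observe()['position'])
```

```text
top module [(0.58, [0.617, -0.023, 0.001], array([0.0014, 0.005 ]))]
top panel [(0.52, [0.62, -0.027, 0.047], array([0.0045, 0.0011]))]
top crossbar [(0.56, [0.558, -0.022, 0.312], array([-0.058 , -0.0007]))]
top done_module [(0.85, [0.611, 0.386, -0.0], array([-0.0506,  0.4099]))]
top multimeter [(0.96, [0.422, -0.369, -0.002], array([-0.1542, -0.3612]))]
top breakout [(0.73, [0.636, -0.413, -0.002], array([ 0.0636, -0.381 ]))]
top screwdriver [(0.77, [0.37, 0.401, -0.001], array([-0.2923,  0.3987]))]
scene module [(0.74, [0.614, -0.026, -0.001], array([-0.002 ,  0.0009]))]
scene panel [(0.52, [0.615, -0.022, 0.045], array([-0.0013,  0.0058]))]
scene crossbar [(0.55, [0.679, -0.036, 0.303], array([ 0.0642, -0.0018]))]
scene done_module [(0.62, [0.609, 0.381, 0.002], array([-0.0521,  0.4052]))]
scene multimeter []
scene breakout [(0.69, [0.639, -0.411, 0.002], array([ 0.066 , -0.3781]))]
scene screwdriver [(0.8, [0.371, 0.403, 0.004], array([-0.291 ,  0.4002]))]
[207 169  25  38 192]
[ 0.02886358 -0.20371349  0.13558822 -0.01933423 -0.00764046 -0.05493622] 32.625 [ 0.44375619 -0.00768643  0.36617884]
```

```bash
python3 -c "
from rig import order
print(order.close_job())"
```

```text
the job is handed in; nothing more can be done
None
```

I handed the job in at about 33 s: the module sits square against the back stop, and I pressed its panel at an estimated 50 N for over a second. The lever is eased back to rest and let go, and the other items showed no movement beyond camera error. No verdict came back.

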